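# Line up the bearer block and gauge its height

### The job

Three wooden bearer blocks on the palette are to carry a wet painting: bring the stray one into the gap between the other two, without disturbing those, so that all three lie flat in one straight, evenly spaced row with their long sides in line. Then take the bridge height gauge from the table and lower it gently astride that middle block, its sprung foot on the middle of the block's top and both legs standing flat on the palette, so that it reads the block's height, and leave it standing there. Leave the jar, brush, palette knife and dipper cup alone.

Things in the scene. Friction and masses are not known exactly. Their poses are not given: they have to be found in the camera images.
- palette: Fixed wooden box with a grey palette, on the table, 340 (its x) x 320 (its y) mm. Its flat palette surface is 32 mm above the table, with a rim 8 mm wide standing 5 mm above that surface all round. An opened lid is laid back beyond its far (+x) edge, rising to about 120 mm above the table. Origin: centre of the underside, at table height.
- block_right: Pale wooden bearer block, 30 (x) x 60 (y, its long side) x 24 (z) mm, loose, about 40 g; the right-hand (-y) end of the row on the palette. Its y axis points along the row towards the left-hand block, whose centre is 152 mm away along it. Origin: centre of the underside.
- block_left: An identical block, the left-hand (+y) end of the row, its centre 152 mm along the y axis of block_right. Between the two is a 92 mm gap: the middle block's centre belongs halfway, 76 mm from each, leaving 16 mm of clear space on each side. Origin: centre of the underside.
- block_stray: An identical block, 30 x 60 (y) x 24 mm, lying askew on the palette on the robot's side of the row. Either end may point left. Origin: centre of the underside.
- gauge: Aluminium bridge gauge, 450 g, loose on the table left or right of the palette. Beam 88 (x) x 24 (y) mm, 50 to 66 mm above its feet, on two end legs 12 (x) x 36 (y) mm, 64 mm clear between them. A thin rod slides through the beam's middle, its top at 81 mm plus the reading. Grip the beam's middle across its 24 mm (y). Origin: level with the leg ends, under the beam's centre.
- foot (a joint): The gauge's sprung foot: height (m) of the foot's underside above the plane of the leg ends; 0 when hanging free or on a flat surface, pushed up by what it stands on, range 0 to 0.036; light spring, under 1.5 N.
- foot_tip (a point): Centre of the underside of the gauge's round 18 mm foot, on the gauge's centre line, level with the leg ends at reading 0.
- jar: Bystander: lidded glass jar, 60 mm across, 85 mm tall, on the table on the other side of the palette from the gauge. Origin: centre of the underside.
- brush: Bystander: paint brush lying on the table to the left of the palette, 160 mm long.
- knife: Bystander: palette knife lying on the table to the right of the palette, 160 mm long.
- dipper: Bystander: small steel cup, 56 mm across, 35 mm tall, on the table to the right. Origin: centre of the underside.
Not all that is in view belongs to the job. What is shaped like the block_right but blue or red is not meant.

How it is judged (in metres and radians):
On the way, in this order (a step that is already met when the one before it is completed fails the run):
1. the stray block lies flat in the gap, in line and evenly spaced with the other two, and is let go (x of block_stray in the frame of block_right between -0.005 and 0.005 m and y of block_stray in the frame of block_right between 0.071 and 0.081 m and angle between the y axis of block_stray and the y axis of block_right, either way round below 0.09 rad and angle between block_stray's own z axis and vertical below 0.05 rad and height (world z) of block_stray below 0.034 m and contact force between the fingers and block_stray below 0.1 N and linear speed of block_stray below 0.02 m/s), for 0.2 s.
2. the gauge stands flat astride that block with its foot on the block's middle, reading its height (value of joint foot between 0.0225 and 0.0255 m and horizontal distance between foot_tip and block_stray below 0.01 m and angle between gauge's own z axis and vertical below 0.04 rad and height (world z) of gauge between 0.03 and 0.034 m), for 0.2 s.
At the end, for the whole second after the job is handed in: Middle block flat, within 5 mm of the middle of the gap both ways and 0.09 rad of parallel; gauge upright within 0.04 rad, feet within 2 mm of the palette surface, foot within 10 mm of the block's centre, reading 24 mm within 1.5 mm; both at rest, gauge let go (all of step 2 and x of block_stray in the frame of block_right between -0.005 and 0.005 m and y of block_stray in the frame of block_right between 0.071 and 0.081 m and angle between the y axis of block_stray and the y axis of block_right, either way round below 0.09 rad and angle between block_stray's own z axis and vertical below 0.05 rad and height (world z) of block_stray below 0.034 m and linear speed of each of gauge, block_stray below 0.02 m/s and contact force between the fingers and gauge below 0.1 N); the robot touches nothing.
It fails at once if a neighbouring block is moved by more than 8 mm (distance of any of block_right, block_left from where it was at the start of the episode above 0.008 m).
It fails at once if the gauge is pressed or knocked onto the middle block with more than 12 N (contact force between gauge and block_stray above 12 N).
It fails at once if the gauge is dropped or slammed down: faster than 0.35 m/s while its foot is on the middle block (contact force between gauge and block_stray above 0.05 N and linear speed of gauge above 0.35 m/s).
It fails at once if the jar, brush, palette knife or dipper cup is moved by more than 30 mm (distance of any of jar, brush, knife, dipper from where it was at the start of the episode above 0.03 m).
It also fails if it takes over 56 s, if anything falls off the work surface, if the arm or the gripper's body presses on something with over 40 N, if the wrist force passes 120 N, or if a joint passes its speed limit or range.

### The arm

A 6-joint arm with a two-finger parallel gripper is mounted at the origin on the work surface. World frame = base frame: x ahead of the robot, y to its left, z up, the work surface at z = 0. Lengths are in mm, angles in degrees, forces in N, time in s.
With the tool pointing down it reaches from about 350 to 850 mm from the base axis. Payload 8.1 kg.
Tool frame: the origin (TCP) lies midway between the tips of the shut fingers; the grasp point (between the pads) lies 19 mm behind it; z points along the fingers, y is the line along which they close (so a half turn about z gives the same grasp; the last joint's range is limited). The gripper opens to 85 mm and grips with 20 to 120 N. Pads are 22 mm wide; open, the fingers measure 114 mm over their backs; the gripper's body (76 mm by 85 mm) begins 54 mm behind the grasp point. The pads swing forward as they close: fully open they stand 13 mm farther back than shut.
Start: joints at [-82.128, 7.471, 85.268, -0, 87.261, -4.893], TCP at [132.597, -585.169, 231.292] pointing down, gripper open.
Joint ranges: [-169.43, 169.43], [-51.17, 129.36], [1.28, 143.12], [-76.62, 256.62], [0, 156.53], [-152.29, 152.29]. Speed limits (degrees/s): [136.94, 136.94, 159.86, 180, 180, 180].

### API

Orientations are given as [roll, pitch, yaw] about the fixed x, y, z axes, in that order (R = Rz(yaw) Ry(pitch) Rx(roll)).
In Python, from bench import sensors, optics, r gives the robot as it stands.
- The arm moves only by the tool apply_moves, never from a script. Its argument "targets" is a list of rows, each a list of 7 numbers: the shift along the tool's x, y, z in mm, then the turn, a rotation vector about the tool's x, y, z in rad, then the closure, from 0 (fully open) to 1 (shut). In form: [[x, y, z, wx, wy, wz, claw], ...]. A call has 1 to 20 rows; each row shifts and turns the commanded pose from where the row before left it, along the tool's axes as they then stand; what a row does not reach is not made up. A row lasts 1/8 s, in which the tool goes at most 62.5 mm and 10.7 degrees, less where a joint would pass 70% of its speed; a pose out of reach is approached as far as the arm can. A call is refused whole if a number of a shift passes 62.5 or a number of a turn 0.188, either way. A call with a gripper value outside its range is refused whole. The fingers move at their own pace and stop on an object; "force" is the grip in N (left out, the last holds). Time passes only in rows, so rows that do not move let the fingers close. It gives the time, the measured TCP pose, the force, the opening and the grip force at its end, in the units of the state.
- sensors.sense(): the state, without advancing time (a new reading comes with each control period).
- optics.snapshot(name): name is "scene" or "top" or "wrist"; returns the picture (400x640x3 uint8, red, green, blue); there is no depth.
- optics.get_calibration(name): a dict with "camera_matrix" (3x3 intrinsics, pixels), "pose" (4x4, takes a point from camera to world coordinates). Camera axes: x right, y down, z forward; pixel columns grow to the right and rows downward; lengths in mm; the calibration is good to about 2 mm. A picture is of the moment at which its call begins: read the wrist's pose just before it. get_calibration takes no time and is no camera call; for the wrist camera it gives the pose at the moment of the call.
- r.hand_in(): hands the job in; it is judged then, once.
The state is a dict: "time": time; "joint_pos": joint angles; "qd": joint speeds; "joint_efforts": joint torques, N m; "tool_pos": TCP position; "tcp_rot": TCP orientation; "ft_force": force on the tool from outside, world axes, zero at the start; "wrist_torque": the same for the moment, N m; "finger_gap": finger opening in mm; "grip_force": force on a finger pad.
Only numpy, scipy, OpenCV 4.12 (cv2) and the standard library are available. Lean on these libraries where they do the work, as an engineer would, in place of code of your own. Each camera call takes 0.05 s, during which the arm holds its last target. There are 200 camera calls.

## Working session

There is one attempt and no reset: what is moved stays moved. The work goes in short steps, Python scripts to look and compute and a tool call to move; the robot and the scene stay as the last step left them, time stands still between calls to the robot, and variables do not carry over. Pictures are saved under pics/ and viewed, at most 10 in all, crops included, and the job is handed in when it is done.

Besides the shell and the picture viewer there is one more tool, called as name(argument=value, ...), one argument or row to a line, values as JSON. apply_moves: Moves the arm, as the interface text tells. Its arguments: {"type":"object","properties":{"targets":{"type":"array"},"force":{"type":"number"}},"required":["targets"]}

```bash
mkdir -p pics; ls; python3 - <<'E'
from bench import sensors, optics, r
import cv2
print(sensors.sense())
for n in ("top","scene"):
    im=optics.snapshot(n); cv2.imwrite(f"pics/{n}0.png",im[:,:,::-1]); c=optics.get_calibration(n); print(c)
E
```

```text
pics
{'time': 0.0, 'joint_pos': array([-8.21257106e+01,  7.51582714e+00,  8.53268847e+01, -2.06176768e-03,
        8.72622193e+01, -4.89467806e+00]), 'qd': array([-0.01483933, -0.00599743, -0.00361208, -0.03930462, -0.07754198,
        0.0411703 ]), 'joint_efforts': array([-1.82962889e-03, -5.69400001e+01, -5.00547159e+01, -5.72093431e-04,
        1.43607278e-02,  1.17686452e-05]), 'tool_pos': array([ 132.53084914, -584.6299278 ,  230.2598886 ]), 'tcp_rot': array([-1.79895276e+02, -6.90146429e-03,  1.27690615e+01]), 'ft_force': array([ 0.5568214 ,  0.75607858, -0.59044077]), 'wrist_torque': array([-0.01298145, -0.01316496,  0.03027374]), 'grip_force': 0.0, 'finger_gap': 84.903299980916}
{'camera_matrix': array([[463.2070646 ,   0.        , 312.86473237],
       [  0.        , 463.2070646 , 196.45572501],
       [  0.        ,   0.        ,   1.        ]]), 'pose': array([[ 2.69339360e-02, -9.95535714e-01,  9.04610712e-02,
         3.73689635e+02],
       [-9.99637207e-01, -2.68111404e-02,  2.57256216e-03,
        -1.05198753e+01],
       [-1.35713033e-04, -9.04975417e-02, -9.95896670e-01,
         1.33630311e+03],
       [ 0.00000000e+00,  0.00000000e+00,  0.00000000e+00,
         1.00000000e+00]])}
{'camera_matrix': array([[407.18394701,   0.        , 319.96519674],
       [  0.        , 407.18394701, 195.0737142 ],
       [  0.        ,   0.        ,   1.        ]]), 'pose': array([[-3.18122576e-01,  5.80433669e-01, -7.49596413e-01,
         1.21233667e+03],
       [ 9.47792003e-01,  1.76284215e-01, -2.65733315e-01,
         2.69705821e+02],
       [-2.20985477e-02, -7.94997253e-01, -6.06210378e-01,
         6.45722997e+02],
       [ 0.00000000e+00,  0.00000000e+00,  0.00000000e+00,
         1.00000000e+00]])}
```

View pics/top0.png

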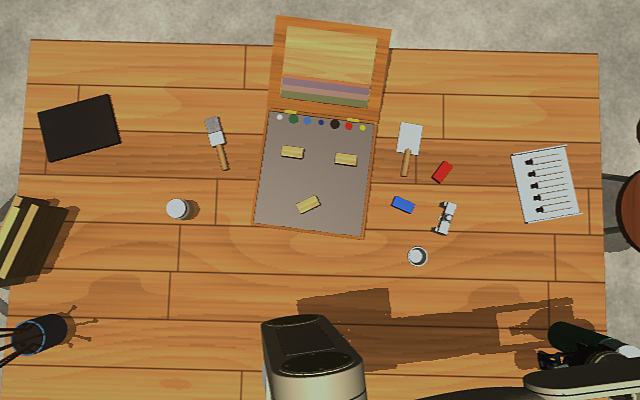

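View pics/scene0.png

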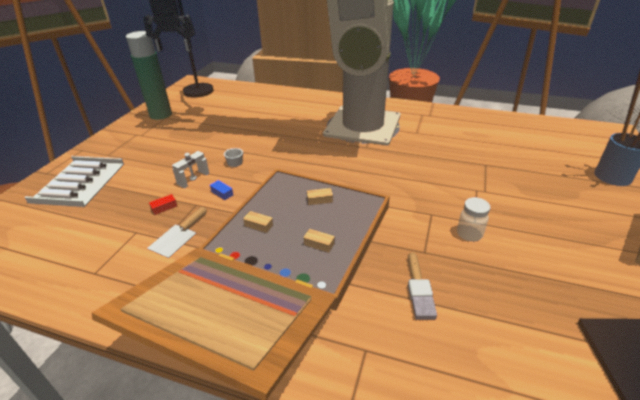

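The top view shows the row blocks at (292,152) and (346,159), and the stray at (308,205). The gauge is at (447,217), with blue and red decoys beside it at (403,205) and (442,172) and the dipper at (417,256). The scene view agrees.

```bash
cat > h.py <<'E'
import numpy as np, cv2
from bench import sensors, optics, r
def p2w(c,uv,z):
    K,P=c["camera_matrix"],c["pose"]
    d=P[:3,:3]@np.linalg.solve(K,[uv[0],uv[1],1.]); o=P[:3,3]
    return (o+d*(z-o[2])/d[2])[:2]
def w2p(c,p):
    K,P=c["camera_matrix"],c["pose"]
    q=K@(P[:3,:3].T@(np.asarray(p,float)-P[:3,3])); return q[:2]/q[2]
def rects(mask,c,z,amin=100,amax=1e9):
    "world centre, size, yaw (deg, of long side) of blobs taken to lie at height z"
    out=[]
    for k in cv2.findContours(mask.astype(np.uint8),cv2.RETR_EXTERNAL,cv2.CHAIN_APPROX_NONE)[0]:
        if not amin<cv2.contourArea(k)<amax: continue
        w=np.array([p2w(c,q[0],z) for q in k],np.float32)
        (cx,cy),(a,b),t=cv2.minAreaRect(w)
        if a<b: a,b,t=b,a,t+90
        out.append((k[:,0].mean(0).round(),np.round([cx,cy,a,b,(t+90)%180-90],1)))
    return out
E
python3 - <<'E'
from h import *
im=cv2.cvtColor(cv2.imread("pics/top0.png"),cv2.COLOR_BGR2HSV); c=optics.get_calibration("top")
print(im[152,292],im[205,308],im[180,310],im[217,447],im[190,460])
m=(im[...,1]>70)&(im[...,2]>110); m[:, :262]=0; m[:,372:]=0; m[:135]=0; m[230:]=0
for x in rects(m,c,56,60,800): print(x)
g=im[...,1]<60; g&=im[...,2]>60
g[:195]=0; g[245:]=0; g[:,:425]=0; g[:,470:]=0
for x in rects(g,c,66,30,2000): print("g",x)
for z in (0,): print("dipper",p2w(c,(417,256),35),"blue",p2w(c,(403,205),24),"red",p2w(c,(442,172),24))
s=sensors.sense(); w=optics.get_calibration("wrist"); print(w,s["tool_pos"],s["tcp_rot"])
E
```

```text
[ 24 120 185] [ 23 126 184] [ 15  46 143] [ 95  14 201] [ 16 160 186]
(array([283., 228.]), array([404.7,  68.8, 124.2,  13.8, -88.5]))
(array([308., 204.]), array([468.9,   7.9,  60.8,  29.8, -61.8]))
(array([345., 159.]), array([598.8, -95.8,  62.1,  29.7,  83.9]))
(array([292., 151.]), array([615.6,  55.5,  61.1,  29.8,  83.8]))
(array([368., 189.]), array([ 522.7, -154.3,  238.1,   27.6,    0.9]))
g (array([445., 218.]), array([ 441.3, -371.7,   88.6,   35.9,  -19.6]))
dipper [ 333.06068233 -301.89875517] blue [ 475.42622794 -263.67025516] red [ 572.99405705 -374.22059017]
{'camera_matrix': array([[276.91486298,   0.        , 320.91983169],
       [  0.        , 276.91486298, 200.07544037],
       [  0.        ,   0.        ,   1.        ]]), 'pose': array([[ 2.20287563e-01, -9.36766728e-01, -2.71921841e-01,
         2.01097934e+02],
       [-9.75433871e-01, -2.11974018e-01, -5.99648171e-02,
        -5.69189639e+02],
       [-1.46731959e-03,  2.78451277e-01, -9.60449235e-01,
         3.72782643e+02],
       [ 0.00000000e+00,  0.00000000e+00,  0.00000000e+00,
         1.00000000e+00]])} [ 132.52333835 -584.6647785   230.33557682] [-1.79902145e+02 -7.26389467e-03  1.27653806e+01]
```

```bash
python3 - <<'E'
import cv2
im=cv2.imread("pics/top0.png")[110:270,260:480]
cv2.imwrite("pics/topc.png",cv2.resize(im,(770,560),interpolation=cv2.INTER_CUBIC))
E
```

```text
(no output)
```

View pics/topc.png

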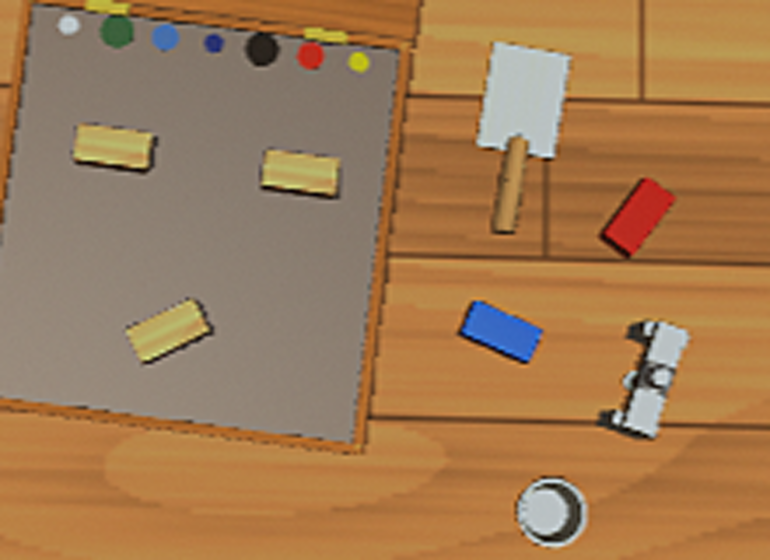

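apply_moves(
  targets=[
    [32.8, -36, 0, 0, 0, 0, 0],
    [32.8, -36, 0, 0, 0, 0, 0],
    [32.8, -36, 0, 0, 0, 0, 0],
    [32.8, -36, 0, 0, 0, 0, 0],
    [32.8, -36, 0, 0, 0, 0, 0],
    [32.8, -36, 0, 0, 0, 0, 0],
    [32.8, -36, 0, 0, 0, 0, 0],
    [32.8, -36, 0, 0, 0, 0, 0],
    [32.8, -36, 0, 0, 0, 0, 0],
    [32.8, -36, 0, 0, 0, 0, 0],
    [32.8, -36, 0, 0, 0, 0, 0],
    [32.8, -36, 0, 0, 0, 0, 0],
    [32.8, -36, 0, 0, 0, 0, 0],
    [32.8, -36, 0, 0, 0, 0, 0],
    [0, 0, 0, 0, 0, -0.184, 0],
    [0, 0, 0, 0, 0, -0.184, 0],
    [0, 0, 0, 0, 0, -0.184, 0],
    [0, 0, 0, 0, 0, -0.184, 0],
    [0, 0, 0, 0, 0, -0.184, 0],
    [0, 0, 0, 0, 0, -0.184, 0],
  ],
)

```text
time: 2.6
tool_pos: [468.8, 7.9, 230.8]
tcp_rot: [-180.0, 0.0, 76.4]
ft_force: [0.1, -0.5, 0.5]
finger_gap: 85.3
grip_force: 0.0
```

apply_moves(
  targets=[
    [0, 0, 0, 0, 0, -0.184, 0],
    [0, 0, 0, 0, 0, -0.184, 0],
    [0, 0, 0, 0, 0, -0.184, 0],
    [0, 0, 0, 0, 0, -0.184, 0],
    [0, 0, 0, 0, 0, 0, 0],
    [0, 0, 0, 0, 0, 0, 0],
  ],
)

```text
time: 3.35
tool_pos: [468.9, 7.8, 231.1]
tcp_rot: [-180.0, -0.0, 117.9]
ft_force: [0.6, -0.0, -0.5]
finger_gap: 85.5
grip_force: 0.0
```

```bash
cat >> h.py <<'E'
def go(x,y,z,yaw=None):
    "tool-frame shift at present axes to the wanted TCP, and the turn about tool z"
    s=sensors.sense(); p=np.radians(s["tcp_rot"][2]); d=np.array([x,y,z])-s["tool_pos"]
    print("tcp",s["tool_pos"].round(1),s["tcp_rot"].round(2),"t",s["time"],"shift",np.round([d[0]*np.cos(p)+d[1]*np.sin(p),d[0]*np.sin(p)-d[1]*np.cos(p),-d[2]],1),
      "wz",None if yaw is None else round(-np.radians((yaw-s["tcp_rot"][2]+180)%360-180),4))
E
python3 - <<'E'
from h import *
c=optics.get_calibration("wrist"); im=optics.snapshot("wrist"); cv2.imwrite("pics/w1.png",im[:,:,::-1])
hv=cv2.cvtColor(im,cv2.COLOR_RGB2HSV)
m=(hv[...,1]>80)&(hv[...,2]>110)
for x in rects(m,c,56,200,20000): print(x)
go(468.9,7.9,33.5,118.2)
E
```

```text
(array([489., 391.]), array([ 838.9, -161.4,   68.4,   67.6,   60. ]))
(array([149., 380.]), array([ 389.5, -370.6,  112. ,   43. ,   85.9]))
(array([371., 296.]), array([598.9, -97.4,  59.7,  30. ,  83.6]))
(array([275., 316.]), array([ 514.1, -197. ,  161.8,   96.8,   -0.6]))
(array([155., 264.]), array([ 335.6, -198.8,  121.3,   88.2,   84.5]))
(array([448., 205.]), array([616. ,  53.2,  60. ,  30.1,  83.5]))
(array([ 58., 276.]), array([ 238.5, -318.2,  391.6,  112.5,   90. ]))
(array([207., 207.]), array([360.5, -85.7,  77.2,  62.6,  84. ]))
(array([321., 184.]), array([469.1,   6.2,  59. ,  30. , -62.8]))
(array([ 12., 243.]), array([ 178.4, -266.6,  297.9,   49.8,  -80. ]))
(array([148.,  52.]), array([238.8,  49.8, 149.7, 112.2,  89.9]))
(array([71., 30.]), array([168.9,  26.7,  73.7,  22.9,  89.9]))
tcp [469.    7.9 231.1] [-1.7998e+02 -1.0000e-02  1.1799e+02] t 3.4 shift [ 1.000e-01 -0.000e+00  1.976e+02] wz -0.0037
```

View pics/w1.png

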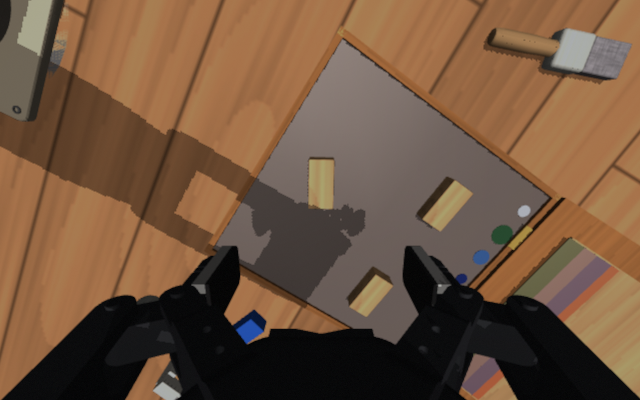

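The wrist view agrees with the top camera: stray at (321,184), row blocks at (448,205) and (371,296), and the sizes and the 152 mm spacing are right. I'll grasp the stray.

apply_moves(
  targets=[
    [-0.8, -0.4, 30, 0, 0, 0, 0],
    [0, 0, 30, 0, 0, 0, 0],
    [0, 0, 30, 0, 0, 0, 0],
    [0, 0, 30, 0, 0, 0, 0],
    [0, 0, 30, 0, 0, 0, 0],
    [0, 0, 20, 0, 0, 0, 0],
    [0, 0, 15, 0, 0, 0, 0],
    [0, 0, 12, 0, 0, 0, 0],
    [0, 0, 0, 0, 0, 0, 0],
    [0, 0, 0, 0, 0, 0, 1],
    [0, 0, 0, 0, 0, 0, 1],
    [0, 0, 0, 0, 0, 0, 1],
    [0, 0, 0, 0, 0, 0, 1],
    [0, 0, 0, 0, 0, 0, 1],
    [0, 0, 0, 0, 0, 0, 1],
    [0, 0, 0, 0, 0, 0, 1],
  ],
  force=30,
)

```text
time: 5.4
tool_pos: [469.8, 6.9, 35.0]
tcp_rot: [179.9, 0.0, 118.2]
ft_force: [0.2, 0.9, 5.0]
finger_gap: 29.8
grip_force: 30.7
```

apply_moves(
  targets=[
    [0, 0, -10, 0, 0, 0, 1],
    [0, 0, -20, 0, 0, 0, 1],
    [0, 0, -15, 0, 0, 0, 1],
    [0, 0, 0, 0, 0, 0.15, 1],
    [0, 0, 0, 0, 0, 0.15, 1],
    [0, 0, 0, 0, 0, 0.15, 1],
    [0, 0, 0, 0, 0, 0.15, 1],
    [-1.8, 20.1, 0, 0, 0, 0, 1],
    [-1.8, 20.1, 0, 0, 0, 0, 1],
    [-1.8, 20.1, 0, 0, 0, 0, 1],
    [-1.8, 20.1, 0, 0, 0, 0, 1],
    [-1.8, 20.1, 0, 0, 0, 0, 1],
    [-1.8, 20.1, 0, 0, 0, 0, 1],
    [-1.8, 20.1, 0, 0, 0, 0, 1],
    [0, 0, 0, 0, 0, 0, 1],
    [0, 0, 0, 0, 0, 0, 1],
  ],
)

```text
time: 7.4
tool_pos: [606.9, -20.6, 79.1]
tcp_rot: [-179.9, -0.0, 83.8]
ft_force: [-0.0, -0.3, -0.1]
finger_gap: 29.2
grip_force: 30.0
```

```bash
python3 - <<'E'
from h import *
go(607.4,-21.1,35.5,83.6); s=sensors.sense(); print(s["finger_gap"],s["grip_force"],s["ft_force"])
c=optics.get_calibration("wrist"); im=optics.snapshot("wrist"); cv2.imwrite("pics/w2.png",im[:,:,::-1])
hv=cv2.cvtColor(im,cv2.COLOR_RGB2HSV)
m=(hv[...,1]>80)&(hv[...,2]>110)
for x in rects(m,c,56,200,8000): print(x)
E
```

```text
tcp [606.9 -20.6  79.1] [-179.94   -0.     83.81] t 7.4 shift [-0.4  0.5 43.6] wz 0.0037
29.23174820907818 29.9940687417984 [-0.01968407 -0.29780594 -0.12982512]
(array([633., 372.]), array([ 825.4, -157.6,   63.1,   16.4,  -78.5]))
(array([ 17., 361.]), array([373. , -99. ,  88.7,  32.9,  65.8]))
(array([321., 269.]), array([602.4, -51.7,  90.2,  40. ,  82.6]))
(array([470., 158.]), array([699.8,  18.4,  18.8,  18.6,  42.6]))
(array([ 16., 227.]), array([408.6,   8. , 111.7,  26.1,  84. ]))
(array([324., 109.]), array([616.3,  53.2,  59.2,  29.7,  83.5]))
(array([502., 149.]), array([717.5,   6.5, 182. ,  10.3,  83.8]))
```

View pics/w2.png

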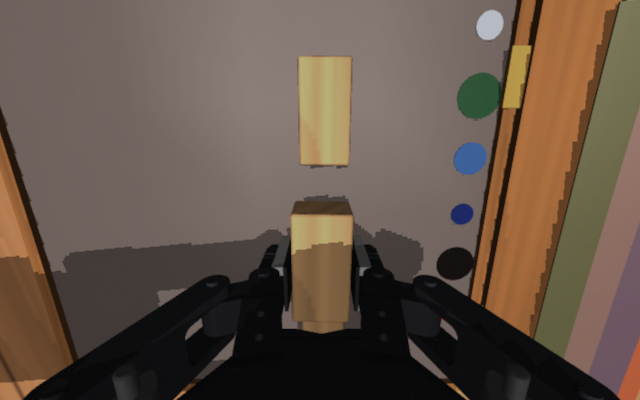

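The block is held level, with its top face spanning about (293–351, 214–322). block_left is at (325,110). Next I'll check the held block's centre.

```bash
python3 - <<'E'
from h import *
c=optics.get_calibration("wrist")
q=np.array([p2w(c,p,100) for p in [(293,214),(351,214),(350.5,322),(293.5,322)]]); print(q,q.mean(0), np.linalg.norm(q[0]-q[3]),np.linalg.norm(q[0]-q[1]))
u=np.array([np.cos(np.radians(83.6)),np.sin(np.radians(83.6))]); print(np.array([616.3,53.2])-76*u)
E
```

```text
[[596.49432813   9.54632384]
 [623.24480875   6.63490342]
 [618.30278928 -53.00706813]
 [588.5970467  -49.78171325]] [606.65974321 -21.65188853] 59.85134116866635 26.908448154548893
[607.82836115 -22.32636186]
```

apply_moves(
  targets=[
    [-0.4, 0.7, 15, 0, 0, 0, 1],
    [0, 0, 15, 0, 0, 0, 1],
    [0, 0, 8, 0, 0, 0, 1],
    [0, 0, 4, 0, 0, 0, 1],
    [0, 0, 1.7, 0, 0, 0, 1],
    [0, 0, 0, 0, 0, 0, 1],
    [0, 0, 0, 0, 0, 0, 1],
  ],
)

```text
time: 8.32
tool_pos: [608.7, -21.3, 36.1]
tcp_rot: [179.9, 0.0, 83.8]
ft_force: [0.2, 0.1, -0.4]
finger_gap: 29.3
grip_force: 30.0
```

apply_moves(
  targets=[
    [0, 0, 0, 0, 0, 0, 0.4],
    [0, 0, 0, 0, 0, 0, 0.3],
    [0, 0, 0, 0, 0, 0, 0.2],
    [0, 0, 0, 0, 0, 0, 0],
    [0, 0, -10, 0, 0, 0, 0],
    [0, 0, -20, 0, 0, 0, 0],
    [0, 0, -40, 0, 0, 0, 0],
    [0, 0, -50, 0, 0, 0, 0],
    [0, 0, -50, 0, 0, 0, 0],
    [0, 0, -30, 0, 0, 0, 0],
    [0, 0, 0, 0, 0, 0, 0],
    [0, 0, 0, 0, 0, 0, 0],
  ],
)

```text
time: 9.82
tool_pos: [608.1, -21.2, 235.7]
tcp_rot: [180.0, -0.0, 83.8]
ft_force: [0.4, -0.5, -0.2]
finger_gap: 85.6
grip_force: 0.0
```

```bash
python3 - <<'E'
from h import *
for n in ("wrist","top"):
    c=optics.get_calibration(n); im=optics.snapshot(n)
    cv2.imwrite(f"pics/{n}3.png",im[:,:,::-1])
    hv=cv2.cvtColor(im,cv2.COLOR_RGB2HSV)
    m=(hv[...,1]>80)&(hv[...,2]>90)
    for x in rects(m,c,56,60,9000):
        if 45<x[1][2]<75 and 20<x[1][3]<40: print(n,x)
go(441.5,-372,230,-19.6)
E
```

```text
wrist (array([321., 241.]), array([598.7, -98. ,  58.2,  29.2,  83.1]))
wrist (array([321., 182.]), array([608.2, -21.8,  59.6,  29.7,  83.1]))
wrist (array([322., 115.]), array([616.5,  53.3,  59.9,  29.7,  84.6]))
tcp [607.4 -21.1 234.1] [-179.85   -0.     83.81] t 9.925 shift [-366.7 -127.1    4.1] wz 1.8048
```

apply_moves(
  targets=[
    [-30.6, -10.6, 0, 0, 0, 0, 0],
    [-30.6, -10.6, 0, 0, 0, 0, 0],
    [-30.6, -10.6, 0, 0, 0, 0, 0],
    [-30.6, -10.6, 0, 0, 0, 0, 0],
    [-30.6, -10.6, 0, 0, 0, 0, 0],
    [-30.6, -10.6, 0, 0, 0, 0, 0],
    [-30.6, -10.6, 0, 0, 0, 0, 0],
    [-30.6, -10.6, 0, 0, 0, 0, 0],
    [-30.6, -10.6, 0, 0, 0, 0, 0],
    [-30.6, -10.6, 0, 0, 0, 0, 0],
    [-30.6, -10.6, 0, 0, 0, 0, 0],
    [-30.6, -10.6, 0, 0, 0, 0, 0],
    [0, 0, 0, 0, 0, 0.18, 0],
    [0, 0, 0, 0, 0, 0.18, 0],
    [0, 0, 0, 0, 0, 0.18, 0],
    [0, 0, 0, 0, 0, 0.18, 0],
    [0, 0, 0, 0, 0, 0.18, 0],
  ],
)

```text
time: 12.05
tool_pos: [441.6, -372.0, 233.8]
tcp_rot: [-179.8, 0.0, 31.9]
ft_force: [0.0, -0.3, -1.0]
finger_gap: 85.5
grip_force: 0.0
```

apply_moves(
  targets=[
    [0, 0, 0, 0, 0, 0.18, 0],
    [0, 0, 0, 0, 0, 0.18, 0],
    [0, 0, 0, 0, 0, 0.18, 0],
    [0, 0, 0, 0, 0, 0.18, 0],
    [0, 0, 0, 0, 0, 0.18, 0],
    [0, 0, 0, 0, 0, 0, 0],
    [0, 0, 0, 0, 0, 0, 0],
  ],
)

```text
time: 12.92
tool_pos: [442.0, -372.3, 234.7]
tcp_rot: [-180.0, 0.1, -19.1]
ft_force: [-0.2, 0.1, -0.4]
finger_gap: 85.3
grip_force: 0.0
```

```bash
python3 - <<'E'
from h import *
c=optics.get_calibration("wrist"); im=optics.snapshot("wrist"); cv2.imwrite("pics/w4.png",im[:,:,::-1])
go(441.5,-372,100,-19.6)
print(w2p(c,[441.5,-372,66]),c["pose"][:3,3])
E
```

```text
tcp [ 442.1 -372.4  235. ] [-1.7998e+02  5.0000e-02 -1.9120e+01] t 12.975 shift [ -0.7  -0.2 135. ] wz 0.0083
[320.84873619 183.6742352 ] [ 508.49470982 -395.53564019  377.08783684]
```

View pics/w4.png

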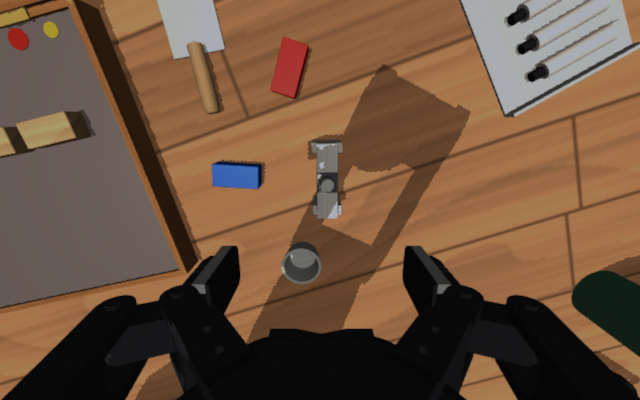

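```bash
python3 - <<'E'
import cv2
im=cv2.imread("pics/w4.png")[135:225,285:370]
cv2.imwrite("pics/w4c.png",cv2.resize(im,None,fx=6,fy=6,interpolation=cv2.INTER_NEAREST))
E
```

```text
(no output)
```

View pics/w4c.png

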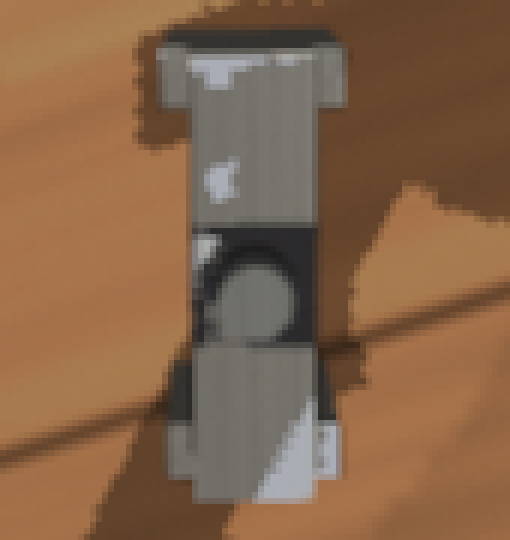

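The beam's top runs over pixels (316.5–338, 143.7–218.3) and is parallel to the picture columns. The foot rod is in the middle.

```bash
python3 - <<'E'
from h import *
c=optics.get_calibration("wrist")
f=lambda u,v:(285+u/6-.5,135+v/6-.5)
q=np.array([p2w(c,f(*p),66) for p in [(188.5,52),(318,52),(316.5,500),(192,500)]])
print(q.round(1),q.mean(0)); a=(q[0]+q[1])/2-(q[2]+q[3])/2
y=np.degrees(np.arctan2(a[1],a[0])); print(np.linalg.norm(a),np.linalg.norm(q[0]-q[1]),np.linalg.norm(q[2]-q[3]),y)
m=q.mean(0); go(m[0],m[1]+1,41,y)
E
```

```text
[[ 486.7 -382. ]
 [ 478.8 -404.5]
 [ 395.7 -376.9]
 [ 403.9 -353.5]] [ 441.2719857  -379.23982839]
87.55909978320142 23.847278930310907 24.759797600278972 -18.699592026579012
tcp [ 442.1 -372.4  235. ] [-1.7998e+02  5.0000e-02 -1.9120e+01] t 12.975 shift [  1.2   5.8 194. ] wz -0.0074
```

apply_moves(
  targets=[
    [1, 5.5, 30, 0, 0, -0.007, 0],
    [0, 0, 35, 0, 0, 0, 0],
    [0, 0, 35, 0, 0, 0, 0],
    [0, 0, 35, 0, 0, 0, 0],
    [0, 0, 25, 0, 0, 0, 0],
    [0, 0, 18, 0, 0, 0, 0],
    [0, 0, 12, 0, 0, 0, 0],
    [0, 0, 5, 0, 0, 0, 0],
    [0, 0, 0, 0, 0, 0, 0],
    [0, 0, 0, 0, 0, 0, 1],
    [0, 0, 0, 0, 0, 0, 1],
    [0, 0, 0, 0, 0, 0, 1],
    [0, 0, 0, 0, 0, 0, 1],
    [0, 0, 0, 0, 0, 0, 1],
    [0, 0, 0, 0, 0, 0, 1],
    [0, 0, 0, 0, 0, 0, 1],
    [0, 0, 0, 0, 0, 0, 1],
  ],
  force=60,
)

```text
time: 15.1
tool_pos: [441.5, -378.4, 41.1]
tcp_rot: [180.0, -0.0, -18.9]
ft_force: [-2.1, 0.3, 5.4]
finger_gap: 23.0
grip_force: 59.4
```

```bash
python3 - <<'E'
from h import *
go(608,-21.5,150,-6.4); s=sensors.sense(); print(s["finger_gap"],s["grip_force"],s["ft_force"])
E
```

```text
tcp [ 441.5 -378.4   41.1] [ 1.7998e+02 -3.0000e-02 -1.8920e+01] t 15.1 shift [  41.8 -391.6 -108.9] wz -0.2185
23.01827433110641 59.39820349216461 [-2.05613795  0.27590417  5.44896368]
```

apply_moves(
  targets=[
    [0, 0, -8, 0, 0, 0, 1],
    [0, 0, -22, 0, 0, 0, 1],
    [0, 0, -40, 0, 0, 0, 1],
    [0, 0, -40, 0, 0, 0, 1],
    [3.5, -16.6, 0, 0, 0, 0, 1],
    [3.5, -30, 0, 0, 0, 0, 1],
    [3.5, -30, 0, 0, 0, 0, 1],
    [3.5, -30, 0, 0, 0, 0, 1],
    [3.5, -30, 0, 0, 0, 0, 1],
    [3.5, -30, 0, 0, 0, 0, 1],
    [3.5, -30, 0, 0, 0, 0, 1],
    [3.5, -30, 0, 0, 0, 0, 1],
    [3.5, -30, 0, 0, 0, 0, 1],
    [3.5, -30, 0, 0, 0, 0, 1],
    [3.5, -30, 0, 0, 0, 0, 1],
    [3.3, -30, 0, 0, 0, 0, 1],
    [0, -30, 0, 0, 0, 0, 1],
    [0, -15, 0, 0, 0, -0.109, 1],
    [0, 0, 0, 0, 0, -0.109, 1],
    [0, 0, 0, 0, 0, 0, 1],
  ],
)

```text
time: 17.6
tool_pos: [606.2, -19.8, 147.7]
tcp_rot: [-180.0, 0.3, -6.4]
ft_force: [-0.6, 0.0, -6.2]
finger_gap: 22.7
grip_force: 59.7
```

```bash
python3 - <<'E'
from h import *
go(608,-21.5,71,-6.4); s=sensors.sense(); print(s["finger_gap"],s["grip_force"],s["ft_force"])
c=optics.get_calibration("wrist"); im=optics.snapshot("wrist"); cv2.imwrite("pics/w5.png",im[:,:,::-1])
for p in ([598.8,-98,56],[616.4,53.3,56],[608,-21.5,176]): print(w2p(c,p).round(1))
E
```

```text
tcp [606.2 -19.8 147.7] [-179.98    0.26   -6.41] t 17.6 shift [ 2.   1.4 76.7] wz -0.0002
22.66787153227757 59.71622049808502 [-0.64170647  0.01094042 -6.24228039]
[410.1 200.7]
[237.1 200.1]
[324.1 273.1]
```

View pics/w5.png

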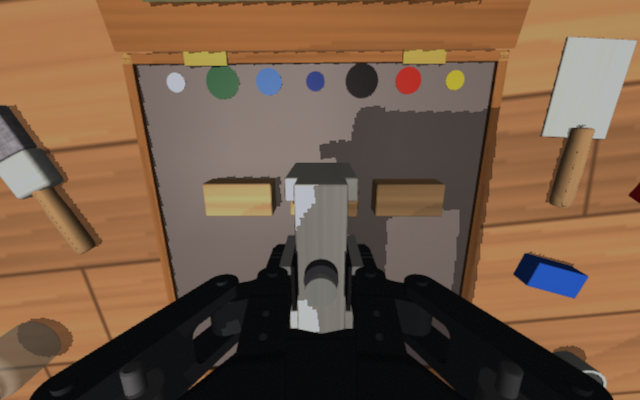

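The gauge hangs straight in the grip, beam at (320,250). The row blocks are at (238,198) and (409,198), and the middle block is just visible below the beam. I'll lower part way and let it settle.

apply_moves(
  targets=[
    [0, 0, 0, 0, 0, 0, 1],
    [0, 0, 0, 0, 0, 0, 1],
    [0, 0, 12, 0, 0, 0, 1],
    [0, 0, 15, 0, 0, 0, 1],
    [0, 0, 10, 0, 0, 0, 1],
    [0, 0, 5, 0, 0, 0, 1],
    [0, 0, 0, 0, 0, 0, 1],
    [0, 0, 0, 0, 0, 0, 1],
  ],
)

```text
time: 18.65
tool_pos: [608.3, -21.2, 109.2]
tcp_rot: [-180.0, -0.1, -6.4]
ft_force: [0.2, -0.7, -5.4]
finger_gap: 22.7
grip_force: 59.7
```

```bash
python3 - <<'E'
from h import *
go(608,-21.5,73,-6.4); s=sensors.sense(); print(s["finger_gap"],s["ft_force"])
E
```

```text
tcp [608.3 -21.2 109.2] [-1.80e+02 -5.00e-02 -6.43e+00] t 18.65 shift [-0.3  0.3 36.2] wz -0.0005
22.655963357197578 [ 0.2442791  -0.74999489 -5.36241102]
```

apply_moves(
  targets=[
    [0, 0, 6, 0, 0, 0, 1],
    [0, 0, 6, 0, 0, 0, 1],
    [0, 0, 5, 0, 0, 0, 1],
    [0, 0, 5, 0, 0, 0, 1],
    [0, 0, 4, 0, 0, 0, 1],
    [0, 0, 3, 0, 0, 0, 1],
    [0, 0, 2, 0, 0, 0, 1],
    [0, 0, 2, 0, 0, 0, 1],
    [0, 0, 1, 0, 0, 0, 1],
    [0, 0, 0, 0, 0, 0, 1],
    [0, 0, 0, 0, 0, 0, 1],
  ],
)

```text
time: 20.02
tool_pos: [607.9, -21.2, 74.7]
tcp_rot: [-180.0, -0.0, -6.4]
ft_force: [-0.7, -1.1, -4.8]
finger_gap: 23.2
grip_force: 59.8
```

apply_moves(
  targets=[
    [0, 0, 0.5, 0, 0, 0, 1],
    [0, 0, 0.5, 0, 0, 0, 1],
    [0, 0, 0, 0, 0, 0, 1],
    [0, 0, 0, 0, 0, 0, 1],
  ],
)

```text
time: 20.52
tool_pos: [607.9, -21.2, 73.6]
tcp_rot: [-180.0, -0.0, -6.4]
ft_force: [-0.4, -1.7, -3.9]
finger_gap: 22.7
grip_force: 59.8
```

apply_moves(
  targets=[
    [0, 0, 0.5, 0, 0, 0, 1],
    [0, 0, 0.5, 0, 0, 0, 1],
    [0, 0, 0, 0, 0, 0, 1],
    [0, 0, 0, 0, 0, 0, 1],
  ],
)

```text
time: 21.02
tool_pos: [608.0, -21.2, 73.1]
tcp_rot: [180.0, -0.0, -6.4]
ft_force: [-5.3, 0.4, 3.5]
finger_gap: 22.7
grip_force: 61.0
```

The legs have touched down: the force rose from -5 to +3.5 N. I'll release and back off.

apply_moves(
  targets=[
    [0, 0, 0, 0, 0, 0, 0.65],
    [0, 0, 0, 0, 0, 0, 0.55],
    [0, 0, 0, 0, 0, 0, 0.4],
    [0, 0, 0, 0, 0, 0, 0.2],
    [0, 0, 0, 0, 0, 0, 0],
    [0, 0, 0, 0, 0, 0, 0],
    [0, 0, -10, 0, 0, 0, 0],
    [0, 0, -20, 0, 0, 0, 0],
    [0, 0, -40, 0, 0, 0, 0],
    [0, 0, -40, 0, 0, 0, 0],
    [0, 0, -40, 0, 0, 0, 0],
    [0, 0, -20, 0, 0, 0, 0],
    [0, 0, 0, 0, 0, 0, 0],
    [0, 0, 0, 0, 0, 0, 0],
  ],
)

```text
time: 22.78
tool_pos: [607.1, -21.1, 240.7]
tcp_rot: [-180.0, 0.2, -6.4]
ft_force: [0.1, -0.1, -1.0]
finger_gap: 85.0
grip_force: 0.0
```

```bash
python3 - <<'E'
from h import *
go(608,-21.5,73,-6.4)
c=optics.get_calibration("wrist"); im=optics.snapshot("wrist")
for p in ([608,-21.5,98],[598.8,-98,56],[616.4,53.3,56],[608,-21.5,137]): print(w2p(c,p).round(1))
a=cv2.resize(im[120:270,200:440],(800,500),interpolation=cv2.INTER_CUBIC); cv2.imwrite("pics/w6.png",a[:,:,::-1])
c=optics.get_calibration("scene"); s=optics.snapshot("scene")
u,v=w2p(c,[608,-21.5,60]).astype(int); print(u,v)
cv2.imwrite("pics/s6.png",cv2.resize(s[v-50:v+50,u-80:u+80],(800,500),interpolation=cv2.INTER_CUBIC)[:,:,::-1])
E
```

```text
tcp [607.1 -21.1 240.7] [-1.80e+02  1.50e-01 -6.43e+00] t 22.775 shift [  1.    0.3 167.7] wz -0.0005
[321.2 187.6]
[385.1 179.7]
[258.7 179.4]
[321.3 197.6]
287 224
```

View pics/w6.png

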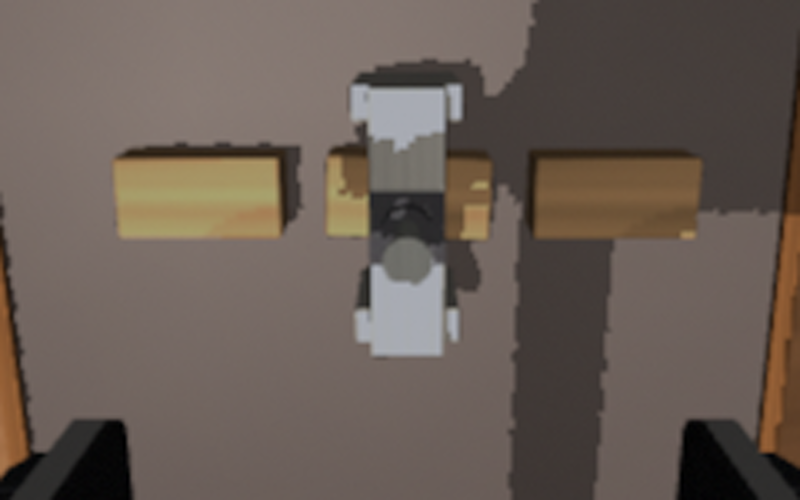

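View pics/s6.png

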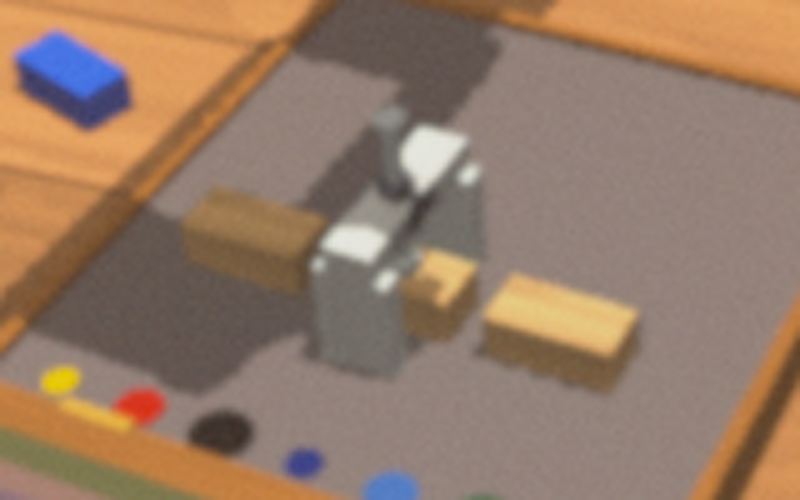

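The gauge stands flat across the middle block. Its beam centre is at pixel (322,187) against the predicted (321,188). The row gaps are even (43 and 41 crop pixels), and the rod is raised.

```bash
python3 -c "
from h import *
print(r.hand_in())"
```

```text
the job is handed in; nothing more can be done
None
```

The job is handed in at 22.9 s of the 56 s allowed: the last pictures show the middle block in line and evenly spaced, and the gauge standing flat astride it, released, rod raised; I did not measure the 24 mm reading or see a verdict.

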